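# Shut the tray's keeper bar and present the notched sample tile label end up

## Robot

A 7-joint arm with a two-finger parallel gripper is mounted at the origin on the work surface. World frame = base frame: x ahead of the robot, y to its left, z up, the work surface at z = 0. Lengths are in m, angles in rad, forces in N, time in s.
With the tool pointing down it reaches from about 0.4 to 0.85 m from the base axis. Payload 4.5 kg.
Tool frame: the origin (TCP) lies on the centre line of the jaws, within the pads' length; the fingertips stand 25 mm ahead of it and the grasp point (between the pads) lies 6 mm ahead of it; z points along the fingers, y is the line along which they close (so a half turn about z gives the same grasp; the last joint's range is limited). The gripper opens to 88 mm and grips with 3 to 60 N. Pads are 18 mm wide; open, the fingers measure 123 mm over their backs; the gripper's body (75 mm by 187 mm) begins 45 mm behind the grasp point.
Start: joints at [0.034, 0.689, -0.195, 1.565, 0.157, 0.902, -0.215], TCP at [0.625, 0, 0.264] pointing down, gripper open.
Joint ranges: [-3.01, 3.01], [-0.46, 2.08], [-1.47, 1.51], [0.13, 2.56], [-1, 4.14], [0.04, 2.09], [-2.66, 2.66]. Speed limits (rad/s): [2.57, 2.57, 3.14, 3.14, 3.14, 3.14, 3.14].

## Interface

Orientations are given as a rotation vector (axis times angle).
In Python, from plant import robot gives the robot as it stands.
- The arm moves only by the tool drive_tool, never from a script. Its arguments are lists of equal length, an entry for each row: "slide": the shift along the world's x, y, z normalised to -1 to 1, where 1 is 200 mm, a list of three; "angular": the turn, a rotation vector about the world's x, y, z normalised to -1 to 1, where 1 is 45 degrees, a list of three; "gripper": the opening, from -1 (shut) to 1 (fully open), so that 0 is half open. In form: {"slide": [[tx, ty, tz], ...], "angular": [[wx, wy, wz], ...], "gripper": [gripper, ...]}. A call has 1 to 20 rows; each row is the pose to reach, as a shift and turn from the pose commanded when the call began; what a row does not reach only later rows make up. A row lasts 1/8 s, in which the tool goes at most 62.5 mm and 10.7 degrees, less where a joint would pass 70% of its speed; a pose out of reach is approached as far as the arm can. A call with a number of a shift or a turn outside -1 to 1 is refused whole. A call with a gripper value outside its range is refused whole. The fingers move at their own pace and stop on an object; "grip_force" is the grip in N (left out, the last holds). Time passes only in rows, so rows that repeat a pose let the fingers close. It gives the time, the measured TCP pose, the force, the opening and the grip force at its end, in the units of the state.
- robot.get_state(): the state, without advancing time (a new reading comes with each control period).
- robot.get_image(name): name is "scene" or "side" or "wrist"; returns a dict with "frame" (420x560x3 uint8, red, green, blue), "range_z" (420x560 float32, m along the optical axis (not along the pixel's ray), 0 where there is no reading), "K" (3x3 intrinsics, pixels), "rvec" (rotation vector, rad) and "tvec" (3), from world to camera coordinates, as OpenCV has them. Camera axes: x right, y down, z forward; pixel columns grow to the right and rows downward; lengths in m; the calibration is good to about 2 mm. A picture is of the moment at which its call begins.
- robot.hand_in(): hands the job in; it is judged then, once.
Trained networks look in a picture, given as the dict that the camera call returned (one of the last four; its "shot" number tells which), for a name from the list of things; names that differ only in an ending like _2 or _b are one class to them, and where a whole thing is asked for, a point or a joint stands for the part that bears it (a point fixed in the world has none). Each returns a list of dicts, best first, with "p" (0 to 1); they miss things now and then, are a little off and sometimes report something else, mostly with a low value. They report only what shows in the picture. A call takes as long as a camera call. They do not tell look-alikes from the thing itself.
- robot.spot_in(picture, label): "at" ([x, y, z] in m, in world coordinates, good to about 4 mm: the middle of the surface that is visible of it).
- robot.pinpoint(picture, label): "at" ([x, y, z] in m, in world coordinates, good to about 4 mm: a listed point, or the origin of a listed thing).
The state is a dict: "time_s": time; "q": joint angles; "joint_velocities": joint speeds; "joint_efforts": joint torques, N m; "ee_pos": TCP position; "tool_rot": TCP orientation; "ft_force": force on the tool from outside, world axes, zero at the start; "torque": the same for the moment, N m; "opening": finger opening in m; "finger_force": force on a finger pad.
Only numpy, scipy, OpenCV 4.12 (cv2) and the standard library are available. Lean on these libraries where they do the work, as an engineer would, in place of code of your own. Each camera call takes 0.05 s, during which the arm holds its last target. There are 200 camera calls.

## Task

At the pottery stall, first swing the wooden keeper bar on the sample tray shut by its knob, until it is past its catch and stays fully home across the tiles in the tray. Then find the loose tile with the small notch cut out of one corner, take it across its width by its plain part, leaving the unglazed label end (the end with the notch) uncovered, and hold it up to a customer some 20 cm above the table: label face up, tile on a slant about halfway between flat and upright, label end the higher one. Finish while holding it still like that, do not put it down, and leave the other tiles and all the pottery and other goods where they are.

Things in the scene. Friction and masses are not known exactly. Their poses are not given: they have to be found in the camera images.
- tile: THE NOTCHED TILE: flat loose clay tile, 110 x 40 x 10 mm, 60 to 130 g, lying face up on the table outside the tray at any yaw. Origin: centre of its underside (of the full 110 x 40 mm outline). +x runs along its length to the notched label end, y across its width, z up out of its label face.
- tile_notch (a point): middle of the square notch, 12 x 12 mm, cut right through the tile's +x, +y corner: 49 mm along +x and 14 mm along +y from the tile's origin. Axes as the tile's.
- tile_label (a point): centre of the label patch on the tile's upper face: unglazed, a shade paler, covering the 30 mm nearest the notched end (tile x from 25 to 55 mm). The rest of the tile is its plain part. Axes as the tile's.
- blank: look-alike loose tile on the table outside the tray, same size and clay, all four corners square, no label patch; must be left alone. Origin: centre of its underside, x along its length.
- stock_a: a square-cornered tile of the same size lying in the tray's pocket nearest the catch. Origin: centre of its underside.
- stock_b: a square-cornered tile of the same size lying in the tray's pocket nearest the hinge. Origin: centre of its underside.
- tray: fixed wooden tray. Base board 160 (x) x 210 (y) x 6 mm; on it a box 130 x 130 mm, rim 30 mm above the table, with two pockets side by side along y (each 118 x 56 mm, floor 12 mm above the table). Origin: centre of its underside, on the table. Yaw within 0.25 rad of the world's.
- keeper_hinge (a point): the keeper bar's upright hinge axis: 80 mm from the tray's origin towards its +y, 36 mm above the table. Axes as the tray's.
- keeper_catch (a point): tip of the sprung steel pin of the catch, on a post beside the tray: tray x -7, y -85 mm, 35 mm above the table. Beyond it, at tray x 10 to 18 mm, y -98 to -72 mm, stands a stop block 50 mm high, behind the closed bar. Axes as the tray's.
- keeper_knob (a point): top centre of the round upright knob on the keeper bar's free end: 20 mm across, 30 mm high, top 78 mm above the table, 170 mm from the hinge axis. Pinched lightly from above it turns in the grip as the bar swings. The bar is 18 mm wide, underside 36 and top 48 mm above the table.
- keeper (a joint): keeper bar angle, rad. 0 = fully shut, along the tray's -y from the hinge, across both pockets; grows to 1.25 as the free end swings level to the tray's -x side. Knob at hinge + 170 mm * (-sin q, -cos q) in tray x, y. It stays where left; near 0.08 it meets the sprung pin, a few N at the knob take it over (top at 0.04), and it then holds itself shut at 0, a hard stop.
- cup: small terracotta cup, 68 mm across, 58 mm high; bystander, leave it where it stands. Origin: centre of its underside.
- bowl: shallow terracotta bowl, 110 mm across, 45 mm high; bystander, leave it where it stands. Origin: centre of its underside.
- mug: pale clay mug with a handle, 72 mm across, 65 mm high; bystander, leave it where it stands. Origin: centre of its underside.
- vase: pale clay bud vase, 64 mm across, 85 mm high; bystander, leave it where it stands. Origin: centre of its underside.
- spoon: wooden spoon, 200 mm long, lying flat; bystander, leave it where it stands. Origin: middle of its length, on the table.
- pinch_pot: small black clay pot, 56 mm across, 36 mm high; bystander, leave it where it stands. Origin: centre of its underside.
- weight: flat round black stone weight, 56 mm across, 28 mm high; bystander, leave it where it stands. Origin: centre of its underside.
Mind the look-alikes: they are no part of the job. What is shaped like the tile but black or turquoise is not meant.

How it is judged:
By the outcome, as a careful person would: the job done as asked, in the order asked, and still so for the second after the job is handed in, while the arm keeps its last pose, push and grip.
It also fails if it takes over 43 s, if anything falls off the work surface, if the arm or the gripper's body presses on something with over 40 N, if the wrist force passes 120 N, or if a joint passes its speed limit or range.

## Working session

There is one attempt and no reset: what is moved stays moved. The work goes in short steps, Python scripts to look and compute and a tool call to move; the robot and the scene stay as the last step left them, time stands still between calls to the robot, and variables do not carry over. Pictures are saved under pics/ and viewed, at most 10 in all, crops included, and the job is handed in when it is done.

Besides the shell and the picture viewer there is one more tool, called after "Request:" as a command line: name --argument value ..., lists and objects as JSON in quotes. drive_tool: Moves the arm, as the interface text tells. Scaled input: -1 to 1 covers 200 mm each way for a shift and 45 degrees each way for a turn. Its arguments: {"type":"object","properties":{"slide":{"type":"array","items":{"type":"array","items":{"type":"number","minimum":-1,"maximum":1}}},"angular":{"type":"array","items":{"type":"array","items":{"type":"number","minimum":-1,"maximum":1}}},"gripper":{"type":"array","items":{"type":"number"}},"grip_force":{"type":"number"}},"required":["slide","angular","gripper"]}

```bash
mkdir -p pics
cat > h.py <<'E'
import numpy as np, cv2
from plant import robot
def world(im,u,v,z=None):
    R=cv2.Rodrigues(np.array(im["rvec"],float))[0];t=np.array(im["tvec"],float).ravel()
    r=np.linalg.inv(im["K"])@np.array([u,v,1.])
    if z is None: return R.T@(r*im["range_z"][int(v),int(u)]-t)
    o=-R.T@t;d=R.T@r
    return o+d*(z-o[2])/d[2]
def proj(im,p):
    return cv2.projectPoints(np.array([p],float),np.array(im["rvec"],float),np.array(im["tvec"],float),np.array(im["K"],float),None)[0].ravel()
def save(im,name,box=None,s=1):
    f=im["frame"]
    if box: f=f[box[1]:box[3],box[0]:box[2]]
    f=cv2.resize(f,None,fx=s,fy=s,interpolation=cv2.INTER_CUBIC)
    cv2.imwrite("pics/"+name,f[:,:,::-1])
E
python3 - <<'E'
from h import *
np.set_printoptions(precision=4,suppress=True)
for c in ["scene","side"]:
    im=robot.get_image(c); save(im,c+"0.png")
    for n in ["tile","tile_notch","tile_label","tray","keeper_hinge","keeper_catch","keeper_knob","blank","stock_a","cup","bowl","mug","vase","spoon","pinch_pot","weight"]:
        for d in robot.pinpoint(im,n)[:3]: print(c,n,round(d["p"],2),np.array(d["at"]),proj(im,d["at"]).round())
s=robot.get_state();print(s["time_s"],s["ee_pos"],s["tool_rot"],s["opening"])
E
```

```text
scene tile 0.82 [ 0.4824 -0.2827  0.0009] [205. 198.]
scene tile 0.74 [0.6364 0.19   0.0126] [336. 259.]
scene tile 0.7 [ 0.4973 -0.2394  0.0002] [216. 203.]
scene tile_notch 0.8 [ 0.4948 -0.2373  0.0009] [216. 203.]
scene tile_notch 0.64 [ 0.3691 -0.1788  0.0015] [246. 183.]
scene tile_notch 0.54 [ 0.4627 -0.4737  0.0055] [157. 184.]
scene tile_label 0.87 [ 0.4466 -0.467   0.0084] [161. 181.]
scene tile_label 0.83 [ 0.5047 -0.2554  0.008 ] [210. 202.]
scene tile_label 0.51 [ 0.3677 -0.1963  0.0097] [241. 180.]
scene tray 0.55 [0.6418 0.1555 0.0011] [324. 261.]
scene keeper_hinge 0.91 [0.6348 0.2373 0.0293] [354. 259.]
scene keeper_catch 0.79 [0.6388 0.0747 0.036 ] [296. 246.]
scene keeper_knob 0.93 [0.5012 0.1207 0.0785] [324. 206.]
scene blank 0.56 [ 0.5021 -0.0797  0.0034] [261. 213.]
scene stock_a 0.9 [0.6479 0.1279 0.0147] [314. 257.]
scene stock_a 0.59 [0.6386 0.1886 0.0099] [336. 260.]
scene cup 0.71 [ 0.7446 -0.0818  0.0026] [232. 270.]
scene cup 0.58 [0.646  0.1297 0.0146] [315. 257.]
scene bowl 0.69 [ 0.7496 -0.3367  0.0026] [150. 253.]
scene mug 0.71 [0.4129 0.4263 0.0026]
[... 1375 characters left out ...]
.65 [0.5086 0.1227 0.0752] [276. 248.]
side blank 0.85 [ 0.4998 -0.0813 -0.0027] [324. 222.]
side stock_a 0.71 [0.6365 0.1876 0.012 ] [223. 256.]
side stock_a 0.64 [0.6462 0.1266 0.0131] [235. 240.]
side cup 0.79 [ 0.7423 -0.0833 -0.0007] [258. 185.]
side bowl 0.78 [ 0.7474 -0.3334 -0.003 ] [306. 142.]
side mug 0.68 [ 0.4183  0.4242 -0.0012] [224. 373.]
side vase 0.93 [ 0.5442  0.4802 -0.0009] [166. 360.]
side spoon 0.78 [ 0.6468 -0.4411 -0.0009] [350. 137.]
side pinch_pot 0.63 [ 0.6431 -0.44   -0.0021] [351. 138.]
side pinch_pot 0.55 [0.449  0.0845 0.0044] [304. 267.]
side weight 0.67 [ 0.6532  0.4351 -0.0022] [148. 321.]
1.7 [0.625  0.     0.2637] [2.2214 2.2215 0.    ] 0.08811083910038224
```

View pics/scene0.png

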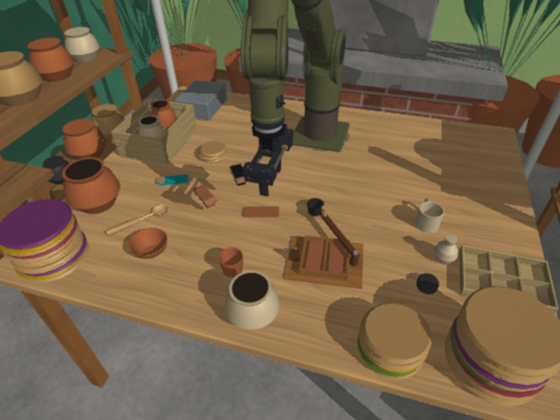

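Run:
```python
import cv2
a=cv2.imread("pics/side0.png")[130:250,300:440]
b=cv2.imread("pics/scene0.png")[150:240,140:300]
a=cv2.resize(a,(560,480),interpolation=cv2.INTER_CUBIC);b=cv2.resize(b,(800,450),interpolation=cv2.INTER_CUBIC)
cv2.imwrite("pics/cropside.png",a);cv2.imwrite("pics/cropscene.png",b)
```

```text
(no output)
```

View pics/cropside.png

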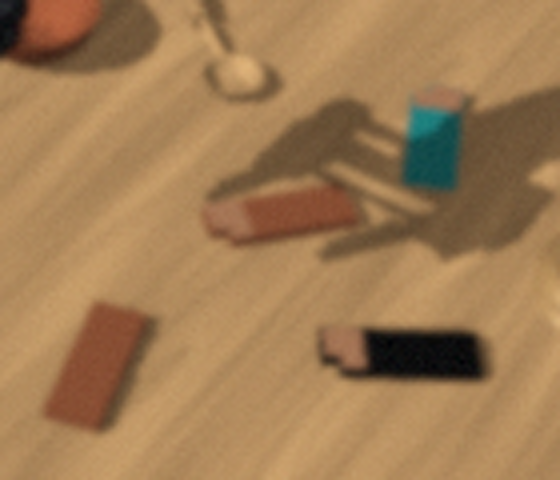

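View pics/cropscene.png

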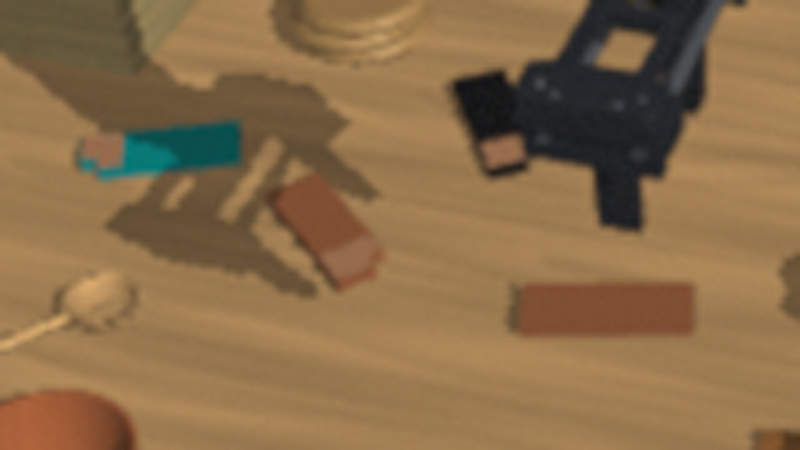

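Candidates for the notched tile, by scene pixel:
- (205,195): terracotta, with a pale label end and a corner notch.
- (172,181): turquoise.
- (238,175): black.
- (261,212): a plain square-cornered blank.

The tile at (205,195) is the one meant. It is clay-coloured, and both enlarged crops show its pale label and notch. The keeper knob is near (318,206) in the scene view and the tray near (325,260).

I'll do the keeper first.

Request:
drive_tool --slide '[[-0.6,0.61,-0.5],[-0.6,0.61,-0.5],[-0.6,0.61,-0.5],[-0.6,0.61,-0.5],[-0.6,0.61,-0.5],[-0.6,0.61,-0.5],[-0.6,0.61,-0.5]]' --angular '[[0,0,-1],[0,0,-1],[0,0,-1],[0,0,-1],[0,0,-1],[0,0,-1],[0,0,-1]]' --gripper '[0.1,0.1,0.1,0.1,0.1,0.1,0.1]' --grip_force 5

```text
time_s: 2.58
ee_pos: [0.5062, 0.1211, 0.1643]
tool_rot: [2.902, 1.202, 0.003]
ft_force: [0.4, 0.1, 1.6]
opening: 0.0487
finger_force: 0.0
```

Run:
```python
from h import *
np.set_printoptions(precision=4,suppress=True)
im=robot.get_image("wrist"); save(im,"w1.png")
for n in ["keeper_knob","keeper_hinge","keeper_catch","tray"]:
    for d in robot.pinpoint(im,n)[:2]: print(n,round(d["p"],2),np.array(d["at"]),proj(im,d["at"]).round())
s=robot.get_state();print(s["time_s"],s["ee_pos"],s["tool_rot"],s["opening"],s["q"])
for c in ["scene","side"]:
    im=robot.get_image(c)
    for n in ["tile","tile_label","tile_notch"]:
        for d in robot.spot_in(im,n)[:4]: print(c,n,round(d["p"],2),np.array(d["at"]))
    # clay-coloured mask of the tile
    f=im["frame"];hsv=cv2.cvtColor(f,cv2.COLOR_RGB2HSV)
    u0,v0=proj(im,[.482,-.28,.01]).astype(int)
    print(c,u0,v0,hsv[v0-2:v0+3:2,u0-2:u0+3:2].tolist(),hsv[v0+12,u0-15].tolist())
    np.save(c+"1.npy",im,allow_pickle=True)
```

```text
keeper_knob 0.76 [0.5021 0.1256 0.0767] [269. 227.]
tray 0.72 [0.6411 0.1529 0.0004] [375.  48.]
2.825 [0.5053 0.1216 0.1639] [2.9026 1.2017 0.0007] 0.048595564993160686 [-0.3542  0.7097  0.048   1.9813 -0.0716  0.4517 -1.0392]
scene tile 0.58 [ 0.4864 -0.2785  0.0061]
scene tile 0.54 [ 0.4305 -0.428   0.0082]
scene tile 0.53 [ 0.3412 -0.214   0.0103]
scene tile_label 0.71 [ 0.343  -0.2142  0.0083]
scene tile_label 0.67 [ 0.4323 -0.4242  0.0088]
scene tile_label 0.63 [ 0.481  -0.284   0.0072]
scene tile_notch 0.79 [ 0.4322 -0.4251  0.012 ]
scene tile_notch 0.79 [ 0.3441 -0.2129  0.0066]
scene tile_notch 0.64 [ 0.4768 -0.2785  0.0039]
scene 205 196 [[[10, 151, 128], [11, 155, 128], [11, 153, 128]], [[11, 157, 128], [10, 154, 129], [11, 155, 127]], [[11, 154, 129], [11, 153, 127], [11, 155, 127]]] [16, 125, 155]
side tile 0.79 [ 0.4715 -0.2809  0.013 ]
side tile 0.59 [ 0.3414 -0.2122  0.0087]
side tile 0.58 [ 0.4268 -0.4265  0.0094]
side tile_label 0.94 [ 0.3346 -0.2156  0.0111]
side tile_label 0.68 [ 0.474  -0.2838  0.0082]
side tile_label 0.37 [0.5268 0.4915 0.0524]
side tile_notch 0.88 [ 0.336  -0.2145  0.009 ]
side tile_notch 0.7 [ 0.4273 -0.4291  0.0109]
side tile_notch 0.68 [ 0.4726 -0.2824  0.0095]
side tile_notch 0.45 [0.4198 0.4226 0.0311]
side 367 182 [[[10, 154, 147], [10, 156, 144], [9, 158, 144]], [[10, 164, 140], [10, 158, 142], [9, 157, 143]], [[9, 153, 145], [10, 159, 143], [9, 163, 141]]] [17, 125, 184]
```

View pics/w1.png

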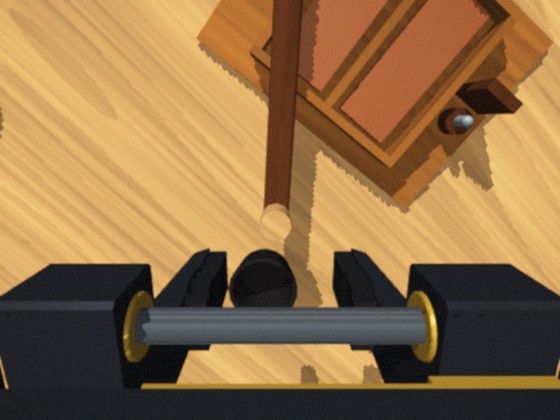

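The wrist view shows the pale round knob top at (275,218), with the bar running up from it. The catch pin is at (462,122) and the stop block at (490,97). The black pinch pot is behind the knob at (263,280) and lower down.

Run:
```python
from h import *
np.set_printoptions(precision=4,suppress=True)
im=robot.get_image("wrist")
print("knob",world(im,275,217,.078),world(im,275,217),"pin",world(im,462,122,.036),world(im,462,122),"pot",world(im,263,268,.036))
# knob segment by depth
R=cv2.Rodrigues(np.array(im["rvec"],float))[0];t=np.array(im["tvec"],float).ravel()
v,u=np.mgrid[0:420,0:560];P=np.stack([(u-im["K"][0,2])/im["K"][0,0],(v-im["K"][1,2])/im["K"][1,1],np.ones_like(u)],-1)*im["range_z"][...,None]
W=(P-t)@R
m=(W[...,2]>.07)&(W[...,2]<.086)&(np.hypot(W[...,0]-.505,W[...,1]-.122)<.03)&(im["range_z"]>0)
print(m.sum(),W[m].mean(0),W[m].min(0),W[m].max(0))
b=(W[...,2]>.043)&(W[...,2]<.052)&(im["range_z"]>0)&(W[...,0]<.62)
x=W[b][:,:2];c=x.mean(0);d=np.linalg.svd(x-c,full_matrices=False)[2][0];print("bar",b.sum(),c,d,np.degrees(np.arctan2(d[1],d[0])))
# tile fit
for n in ["scene","side"]:
    im=np.load(n+"1.npy",allow_pickle=True).item();hsv=cv2.cvtColor(im["frame"],cv2.COLOR_RGB2HSV)
    u0,v0=proj(im,[.482,-.28,.01]).astype(int)
    m=((hsv[...,0]<14)&(hsv[...,1]>105)).astype(np.uint8);_,l=cv2.connectedComponents(m)
    vv,uu=np.where(l==l[v0,u0]);p=np.array([world(im,a+.0,b+.0,.010)[:2] for a,b in zip(uu,vv)],np.float32)
    print(n,len(p),cv2.minAreaRect(p*1000),p.mean(0))
```

```text
knob [0.5084 0.1291 0.078 ] [0.5086 0.1293 0.0792] pin [0.6403 0.0772 0.036 ] [0.6429 0.0743 0.0284] pot [0.463  0.0981 0.036 ]
830 [0.5066 0.1253 0.078 ] [0.4963 0.1149 0.0701] [0.5159 0.1345 0.0805]
bar 5593 [0.5615 0.1741] [-0.7483 -0.6633] -138.44523931602424
scene 279 ((479.3372497558594, -283.6502380371094), (120.00563049316406, 42.384254455566406), 51.52820587158203) [ 0.4798 -0.2835]
side 421 ((474.83599853515625, -280.89935302734375), (115.22047424316406, 49.69742965698242), 52.865577697753906) [ 0.4747 -0.2819]
```

Request:
drive_tool --slide '[[0.005,0.015,-0.2],[0.005,0.015,-0.42],[0.005,0.015,-0.42],[0.005,0.015,-0.42],[0.005,0.015,-0.42],[0.005,0.015,-0.42],[0.005,0.015,-0.42],[0.005,0.015,-0.42]]' --angular '[[0,0,-0.07],[0,0,-0.07],[0,0,-0.07],[0,0,-0.07],[0,0,-0.07],[0,0,-0.07],[0,0,-0.07],[0,0,-0.07]]' --gripper '[0.1,0.1,0.1,-1,-1,-1,-1,-1]' --grip_force 6

```text
time_s: 4.28
ee_pos: [0.5067, 0.1252, 0.0807]
tool_rot: [2.934, 1.122, 0.003]
ft_force: [0.5, 0.2, 6.6]
opening: 0.0198
finger_force: 6.0
```

Run:
```python
import numpy as np
h=np.array([.633,.2376]);s=h+.17*np.array([np.cos(np.radians(221.55)),np.sin(np.radians(221.55))])
for a in np.linspace(221.55,276.8,13):
    k=h+.17*np.array([np.cos(np.radians(a)),np.sin(np.radians(a))])-s
    print(((k/.2).round(3)).tolist(),round((a-221.55)/45,3))
```

```text
[0.0, 0.0] 0.0
[0.047, -0.049] 0.102
[0.098, -0.095] 0.205
[0.153, -0.136] 0.307
[0.211, -0.172] 0.409
[0.271, -0.204] 0.512
[0.334, -0.231] 0.614
[0.399, -0.252] 0.716
[0.465, -0.269] 0.819
[0.532, -0.28] 0.921
[0.6, -0.285] 1.023
[0.669, -0.286] 1.125
[0.737, -0.28] 1.228
```

Request:
drive_tool --slide '[[0.047,-0.049,0],[0.098,-0.095,0],[0.153,-0.136,0],[0.211,-0.172,0],[0.271,-0.204,0],[0.334,-0.231,0],[0.399,-0.252,0],[0.465,-0.269,0],[0.532,-0.28,0],[0.532,-0.28,0]]' --angular '[[0,0,0.1],[0,0,0.2],[0,0,0.31],[0,0,0.41],[0,0,0.51],[0,0,0.61],[0,0,0.72],[0,0,0.82],[0,0,0.92],[0,0,0.92]]' --gripper '[-1,-1,-1,-1,-1,-1,-1,-1,-1,-1]' --grip_force 6

```text
time_s: 5.52
ee_pos: [0.6138, 0.0697, 0.0806]
tool_rot: [2.349, 2.085, 0.005]
ft_force: [0.3, 1.1, 7.0]
opening: 0.02
finger_force: 6.0
```

Request:
drive_tool --slide '[[0.068,-0.005,0],[0.13,-0.006,0],[0.17,-0.003,0],[0.205,0,0],[0.22,0.002,0],[0.22,0.002,0]]' --angular '[[0,0,0.1],[0,0,0.2],[0,0,0.26],[0,0,0.3],[0,0,0.3],[0,0,0.3]]' --gripper '[-1,-1,-1,-1,-1,-1]' --grip_force 12

```text
time_s: 6.28
ee_pos: [0.6537, 0.07, 0.0804]
tool_rot: [-2.086, -2.345, 0.006]
ft_force: [-6.3, 2.1, 11.0]
opening: 0.0197
finger_force: 12.0
```

Request:
drive_tool --slide '[[0.03,0.002,0],[0.03,0.002,0]]' --angular '[[0,0,0],[0,0,0]]' --gripper '[-1,-1]'

```text
time_s: 6.52
ee_pos: [0.6543, 0.0699, 0.0796]
tool_rot: [-2.08, -2.34, 0.021]
ft_force: [-16.5, -0.0, 19.3]
opening: 0.0195
finger_force: 11.9
```

Request:
drive_tool --slide '[[-0.035,0,0],[-0.035,0,0],[-0.035,0,0],[-0.035,0,0],[-0.035,0,0.25],[-0.035,0,0.5],[-0.035,0,0.5]]' --angular '[[0,0,0],[0,0,0],[0,0,0],[0,0,0],[0,0,0],[0,0,0],[0,0,0]]' --gripper '[-1,0.1,0.1,0.1,0.1,0.1,0.1]'

```text
time_s: 7.4
ee_pos: [0.6583, 0.0704, 0.1839]
tool_rot: [2.084, 2.344, 0.011]
ft_force: [-1.5, 0.8, -0.2]
opening: 0.0487
finger_force: 0.0
```

Run:
```python
from h import *
np.set_printoptions(precision=4,suppress=True)
a=robot.get_image("wrist"); b=robot.get_image("scene")
f=np.hstack([cv2.resize(a["frame"],(400,300)),cv2.resize(b["frame"][190:310,250:410],(400,300))])
cv2.imwrite("pics/k2.png",f[:,:,::-1])
for n,im in (("w",a),("s",b)):
    for d in robot.pinpoint(im,"keeper_knob")[:1]+robot.pinpoint(im,"keeper_catch")[:1]: print(n,d["p"],np.array(d["at"]))
s=robot.get_state();print(s["time_s"],s["ee_pos"],s["tool_rot"],s["opening"],s["q"],s["ft_force"])
```

```text
w 0.56 [0.6502 0.0681 0.079 ]
w 0.87 [0.6446 0.073  0.034 ]
s 0.24 [0.54   0.4808 0.0059]
s 0.56 [0.6446 0.0719 0.0324]
7.7 [0.6544 0.0696 0.178 ] [-2.0855 -2.347   0.0038] 0.0483222863117944 [-0.0359  0.8417 -0.2682  1.5276  0.2755  0.8127 -0.2917] [ 0.169  -0.3524  0.3884]
```

View pics/k2.png

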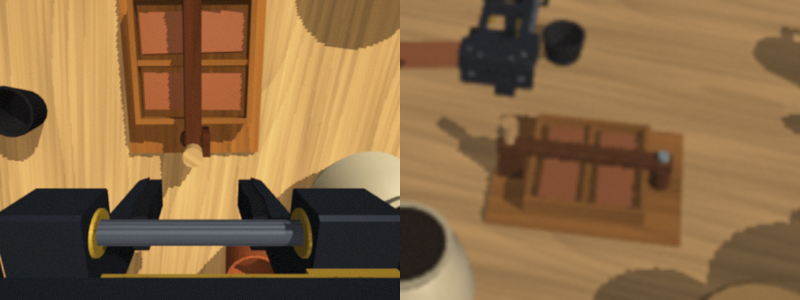

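The bar lies fully across both pockets against the stop block, with the knob at (193,155) in the left view. The knob measures (0.650, 0.068), which is q ≈ 0. Next is the tile.

Request:
drive_tool --slide '[[-0.45,-0.9,0.15],[-0.45,-0.9,0.15],[-0.45,-0.9,0.15],[-0.45,-0.9,0.15]]' --angular '[[0,0,-0.5],[0,0,-0.5],[0,0,-0.5],[0,0,-0.5]]' --gripper '[1,1,1,1]'

```text
time_s: 8.2
ee_pos: [0.5627, -0.1156, 0.2093]
tool_rot: [2.511, 1.887, -0.007]
ft_force: [0.4, 1.1, -0.0]
opening: 0.0864
finger_force: 0.0
```

Request:
drive_tool --slide '[[-0.45,-0.9,0],[-0.45,-0.9,0],[-0.45,-0.9,0],[-0.45,-0.9,0],[-0.45,-0.9,0]]' --angular '[[0,0,-0.5],[0,0,-0.5],[0,0,-0.5],[0,0,-0.5],[0,0,-0.5]]' --gripper '[1,1,1,1,1]'

```text
time_s: 8.82
ee_pos: [0.4755, -0.29, 0.2091]
tool_rot: [-2.826, -1.37, -0.0]
ft_force: [0.8, -0.1, 0.7]
opening: 0.0883
finger_force: 0.0
```

Run:
```python
from h import *
np.set_printoptions(precision=4,suppress=True)
im=robot.get_image("wrist"); save(im,"w3.png")
for n in ["tile","tile_notch","tile_label"]:
    for d in robot.pinpoint(im,n)[:2]: print(n,round(d["p"],2),np.array(d["at"]),proj(im,d["at"]).round())
s=robot.get_state();print(s["time_s"],s["ee_pos"],s["tool_rot"],s["opening"],s["q"],s["ft_force"])
u0,v0=proj(im,[.477,-.2825,.01]).astype(int);hsv=cv2.cvtColor(im["frame"],cv2.COLOR_RGB2HSV)
m=((hsv[...,0]<14)&(hsv[...,1]>95)).astype(np.uint8);_,l=cv2.connectedComponents(m)
print(u0,v0,hsv[v0,u0]);vv,uu=np.where(l==l[v0,u0]);p=np.array([world(im,a,b,.010)[:2] for a,b in zip(uu,vv)],np.float32)
print(len(p),cv2.minAreaRect(p*1000),p.mean(0),uu.min(),uu.max(),vv.min(),vv.max())
```

```text
tile 0.68 [ 0.4784 -0.2916  0.001 ] [283. 188.]
tile 0.6 [ 0.4295 -0.4329 -0.0017] [328. 315.]
tile_notch 0.81 [ 0.3715 -0.1748  0.0033] [118. 162.]
tile_notch 0.75 [ 0.4979 -0.2386  0.0038] [264. 132.]
tile_label 0.87 [ 0.444  -0.4697  0.0102] [361. 338.]
tile_label 0.7 [ 0.3764 -0.1943  0.002 ] [136. 175.]
9.025 [ 0.4769 -0.2876  0.2096] [-2.8228 -1.3765 -0.0021] 0.08805770422371298 [ 0.5365  0.6719 -0.126   1.8307  0.1273  0.6468 -0.3275] [ 0.1461  0.2638 -0.4681]
275 183 [ 10 181 145]
4668 ((477.86004638671875, -285.50201416015625), (111.00572204589844, 40.67085647583008), 50.66377258300781) [ 0.4784 -0.2854] 257 301 125 241
```

View pics/w3.png

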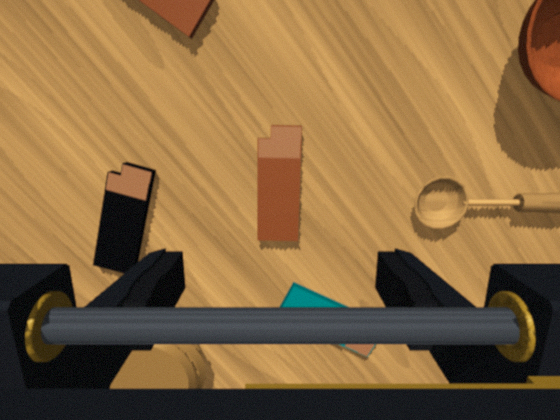

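The tile is at (279,183), with its label and notch at the top (258–300, 125–157) and the notch at upper left. The pose fit gives a centre of (0.478, -0.2855) and a yaw of 50.7°. The black and turquoise tiles are well clear of the fingers.

Request:
drive_tool --slide '[[-0.042,-0.047,-0.3],[-0.042,-0.047,-0.6],[-0.042,-0.047,-0.8],[-0.042,-0.047,-0.9],[-0.042,-0.047,-0.9],[-0.042,-0.047,-0.9],[-0.042,-0.047,-0.9],[-0.042,-0.047,-0.9],[-0.042,-0.047,-0.9],[-0.042,-0.047,-0.9]]' --angular '[[0,0,-0.03],[0,0,-0.03],[0,0,-0.03],[0,0,-0.03],[0,0,-0.03],[0,0,-0.03],[0,0,-0.03],[0,0,-0.03],[0,0,-0.03],[0,0,-0.03]]' --gripper '[0.6,0.6,0.6,0.6,0.6,-1,-1,-1,-1,-1]' --grip_force 25

```text
time_s: 10.28
ee_pos: [0.4673, -0.2999, 0.0306]
tool_rot: [2.842, 1.337, 0.001]
ft_force: [-0.9, 0.1, 6.7]
opening: 0.0398
finger_force: 25.0
```

Request:
drive_tool --slide '[[0,0,0.1],[0,0,0.3],[0,0,0.6],[0,0,0.9],[0.15,0.3,0.9],[0.3,0.6,0.9],[0.3,0.9,0.9],[0.3,0.9,0.9],[0.3,0.9,0.9],[0.3,0.9,0.9],[0.3,0.9,0.9]]' --angular '[[0,0,0],[0,0,0],[0,0,0],[0,0,0],[0,0,-0.2],[0,0,-0.4],[0,0,-0.6],[0,0,-0.8],[0,0,-1],[0,0,-1],[0,0,-1]]' --gripper '[-1,-1,-1,-1,-1,-1,-1,-1,-1,-1,-1]' --grip_force 35

```text
time_s: 11.65
ee_pos: [0.5269, -0.1198, 0.2103]
tool_rot: [-3.138, -0.151, -0.001]
ft_force: [-0.2, -0.8, 0.2]
opening: 0.0391
finger_force: 35.0
```

Request:
drive_tool --slide '[[0,0,0],[0,0,0],[0,0,0],[0,0,0],[0,0,0],[0,0,0],[0,0,0],[0,0,0],[0,0,0],[0,0,0]]' --angular '[[0.012,-0.125,0],[0.024,-0.25,0],[0.036,-0.375,0],[0.048,-0.5,0],[0.06,-0.625,0],[0.072,-0.75,0],[0.084,-0.875,0],[0.096,-0.995,0],[0.096,-0.995,0],[0.096,-0.995,0]]' --gripper '[-1,-1,-1,-1,-1,-1,-1,-1,-1,-1]'

```text
time_s: 12.9
ee_pos: [0.5698, -0.1876, 0.3317]
tool_rot: [-2.87, -0.168, -1.032]
ft_force: [0.0, -0.2, -0.8]
opening: 0.0393
finger_force: 35.0
```

Run:
```python
from h import *
np.set_printoptions(precision=4,suppress=True)
s=robot.get_state();R=cv2.Rodrigues(np.array(s["tool_rot"]))[0]
print(s["time_s"],s["ee_pos"],s["opening"],s["finger_force"],s["q"],"\n",R,s["ft_force"])
w=robot.get_image("wrist");a=robot.get_image("side");b=robot.get_image("scene")
fs=[cv2.resize(w["frame"],(264,198))]
for im in(a,b):
    u,v=proj(im,s["ee_pos"]).astype(int);c=im["frame"][max(v-45,0):v+45,max(u-60,0):u+60];fs.append(cv2.resize(c,(520,390),interpolation=cv2.INTER_CUBIC))
    # depth-plane of tile around gripper-predicted centre
    pts=[]
    G=np.array(s["ee_pos"])+.022*R[:,2]
    xt=R[:,0] if R[2,0]>0 else -R[:,0]
    for k in np.linspace(.01,.06,11):
        for y in(-.012,-.006,0,.006,.012):
            q=G+k*xt+y*R[:,1]-.006*R[:,2];uv=proj(im,q).round().astype(int);p=world(im,*uv)
            if np.linalg.norm(p-q)<.02: pts.append(p)
    pts=np.array(pts)
    if len(pts)>8:
        c=pts.mean(0);n=np.linalg.svd(pts-c)[2][2];n*=np.sign(n[2]);print(len(pts),c,n,np.degrees(np.arccos(n[2])))
    print([ (round(d["p"],2),np.array(d["at"])) for n in("tile_label","tile_notch","tile") for d in robot.pinpoint(im,n)[:3]])
cv2.imwrite("pics/f.png",np.hstack([fs[1][:,:,::-1][:,60:460],fs[2][:,:,::-1][:,60:460]]))
```

```text
12.9 [ 0.5698 -0.1876  0.3317] 0.03927274686886497 34.983617663383484 [ 0.8618  0.5197 -0.657   2.0809 -0.9991  0.0435 -0.0964] 
 [[ 0.7662  0.1326  0.6288]
 [ 0.0741 -0.9902  0.1184]
 [ 0.6384 -0.0442 -0.7685]] [ 0.0317 -0.1774 -0.8095]
28 [ 0.619  -0.1869  0.3422] [-0.6265 -0.1891  0.7561] 40.87838353559782
[(0.91, array([ 0.3692, -0.197 ,  0.0103])), (0.77, array([ 0.4477, -0.4693,  0.0112])), (0.7, array([ 0.6255, -0.1832,  0.3556])), (0.75, array([ 0.4634, -0.474 ,  0.0037])), (0.67, array([ 0.3681, -0.18  ,  0.0024])), (0.55, array([ 0.6308, -0.1693,  0.3536])), (0.87, array([ 0.6016, -0.184 ,  0.3211])), (0.81, array([ 0.4294, -0.4349, -0.    ])), (0.68, array([ 0.3397, -0.2167, -0.0014]))]
[(0.63, array([ 0.6295, -0.1817,  0.3496])), (0.57, array([ 0.3682, -0.1939,  0.009 ])), (0.15, array([ 0.7486, -0.333 ,  0.0064])), (0.72, array([ 0.4649, -0.4705,  0.0065])), (0.54, array([ 0.747 , -0.3349,  0.003 ])), (0.47, array([ 0.3684, -0.1752,  0.0045])), (0.71, array([0.413 , 0.4287, 0.0041])), (0.65, array([ 0.4324, -0.435 , -0.0001])), (0.6, array([ 0.3349, -0.2176,  0.0032]))]
```

View pics/f.png

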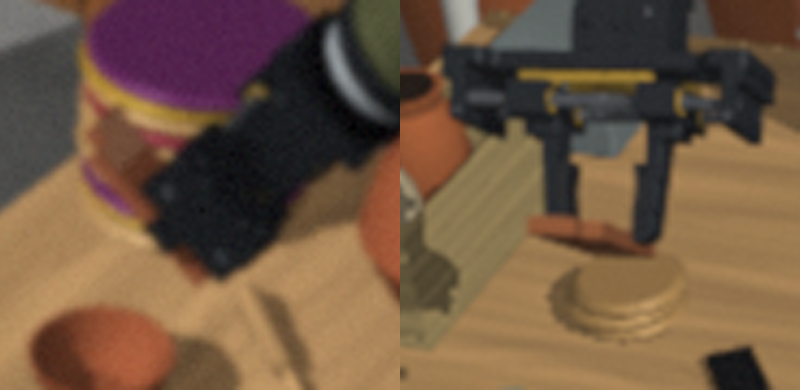

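The outward tilt ran joints 5 and 6 onto their limits. The arm has room if the tile's label end points back towards the base, which also turns the label face to the customer. I'll undo the tilt and yaw round.

Request:
drive_tool --slide '[[0,0,0.2],[0,0,0.2],[0,0,0.2],[0,0,0.2],[0,0,0.2],[0,0,0.2],[0,0,0.2],[0,0,0.2]]' --angular '[[-0.024,0.25,0],[-0.048,0.5,0],[-0.072,0.75,0],[-0.096,0.995,0],[-0.096,0.995,0],[-0.096,0.995,0],[-0.096,0.995,0],[-0.096,0.995,0]]' --gripper '[-1,-1,-1,-1,-1,-1,-1,-1]'

```text
time_s: 14.35
ee_pos: [0.5694, -0.186, 0.3705]
tool_rot: [-3.079, -0.144, 0.148]
ft_force: [0.3, -0.1, -0.5]
opening: 0.0393
finger_force: 35.0
```

Run:
```python
from h import *
np.set_printoptions(precision=4,suppress=True)
s=robot.get_state();print(s["time_s"],s["ee_pos"],s["tool_rot"],s["q"],"\n",cv2.Rodrigues(np.array(s["tool_rot"]))[0])
```

```text
14.35 [ 0.5694 -0.186   0.3705] [-3.0788 -0.1443  0.1483] [ 0.0122  0.6338  0.4587  1.4166 -0.2868  1.2693 -0.9683] 
 [[ 0.991   0.0906 -0.0984]
 [ 0.0959 -0.9941  0.0512]
 [-0.0932 -0.0602 -0.9938]]
```

Request:
drive_tool --slide '[[0,0,0],[0,0,0],[0,0,0],[0,0,0],[0,0,0],[0,0,0]]' --angular '[[0,0,0.2],[0,0,0.4],[0,0,0.6],[0,0,0.8],[0,0,1],[0,0,1]]' --gripper '[-1,-1,-1,-1,-1,-1]'

```text
time_s: 15.1
ee_pos: [0.5687, -0.1863, 0.3717]
tool_rot: [-2.827, -1.325, 0.17]
ft_force: [-0.7, -0.2, -1.0]
opening: 0.0391
finger_force: 35.0
```

Request:
drive_tool --slide '[[0,0.1,0],[0,0.2,0],[0,0.2,0],[0,0.2,0],[0,0.2,0],[0,0.2,0]]' --angular '[[0,0,0.2],[0,0,0.4],[0,0,0.6],[0,0,0.8],[0,0,1],[0,0,1]]' --gripper '[-1,-1,-1,-1,-1,-1]'

```text
time_s: 15.85
ee_pos: [0.5692, -0.1463, 0.3713]
tool_rot: [2.097, 2.293, -0.166]
ft_force: [-0.7, 0.4, -0.4]
opening: 0.0389
finger_force: 35.0
```

Request:
drive_tool --slide '[[0,0.1,0],[0,0.2,0],[0,0.2,0],[0,0.2,0],[0,0.2,0],[0,0.2,0],[0,0.2,0]]' --angular '[[0,0,0.2],[0,0,0.4],[0,0,0.6],[0,0,0.8],[0,0,1],[0,0,1],[0,0,1]]' --gripper '[-1,-1,-1,-1,-1,-1,-1]'

```text
time_s: 16.73
ee_pos: [0.5701, -0.106, 0.371]
tool_rot: [1.048, 2.886, -0.136]
ft_force: [-0.6, -0.3, -0.6]
opening: 0.0388
finger_force: 35.0
```

```bash
cat > g.py <<'E'
from h import *
np.set_printoptions(precision=4,suppress=True)
s=robot.get_state();R=cv2.Rodrigues(np.array(s["tool_rot"]))[0];print(s["time_s"],s["ee_pos"],s["q"],s["opening"],"\n",R)
# wanted: tile x (tool x) = 45deg up, heading yaw h; tool z = -(tile z)
for h in(150,165,175):
    h=np.radians(h);c=np.sqrt(.5);x=np.array([np.cos(h)*c,np.sin(h)*c,c]);z=np.array([np.cos(h)*c,np.sin(h)*c,-c])
    T=np.stack([x,np.cross(z,x),z],1);print((cv2.Rodrigues(T@R.T)[0].ravel()/(np.pi/4)).round(3))
E
python3 g.py
```

```text
16.725 [ 0.5701 -0.106   0.371 ] [ 0.1407  0.4922 -0.1482  1.6049  0.2063  1.0229  0.7801] 0.03881577797008276 
 [[-0.7656  0.6424  0.0341]
 [ 0.6364  0.764  -0.1061]
 [-0.0942 -0.0595 -0.9938]]
[0.701 0.877 0.176]
[0.584 0.967 0.487]
[0.501 1.021 0.694]
```

Request:
drive_tool --slide '[[0,0,-0.03],[0,0,-0.07],[0,0,-0.1],[0,0,-0.13],[0,0,-0.17],[0,0,-0.2],[0,0,-0.23],[0,0,-0.27],[0,0,-0.3],[0,0,-0.3],[0,0,-0.3]]' --angular '[[0.06,0.1,0.05],[0.12,0.19,0.1],[0.18,0.29,0.15],[0.23,0.39,0.19],[0.29,0.48,0.24],[0.35,0.58,0.29],[0.41,0.68,0.34],[0.47,0.77,0.39],[0.53,0.87,0.44],[0.584,0.967,0.487],[0.584,0.967,0.487]]' --gripper '[-1,-1,-1,-1,-1,-1,-1,-1,-1,-1,-1]'

```text
time_s: 18.1
ee_pos: [0.5706, -0.1053, 0.3087]
tool_rot: [-0.305, -2.339, -0.129]
ft_force: [0.6, -0.4, -0.9]
opening: 0.0391
finger_force: 35.0
```

```bash
python3 g.py
```

```text
18.1 [ 0.5706 -0.1053  0.3087] [ 0.25    1.0048 -0.2936  0.9569  0.0597  1.973   1.3014] 0.03912051568683137 
 [[-0.6826  0.2569 -0.6841]
 [ 0.1804  0.9664  0.183 ]
 [ 0.7082  0.0015 -0.706 ]]
[-0.003 -0.001 -0.336]
[-0.002 -0.001 -0.002]
[-0.002 -0.002  0.22 ]
```

Request:
drive_tool --slide '[[0,0,-0.15],[0,0,-0.3],[0,0,-0.45],[0,0,-0.51],[0,0,-0.51],[0,0,-0.51],[0,0,-0.51]]' --angular '[[0,0,0],[0,0,0],[0,0,0],[0,0,0],[0,0,0],[0,0,0],[0,0,0]]' --gripper '[-1,-1,-1,-1,-1,-1,-1]'

```text
time_s: 18.98
ee_pos: [0.5707, -0.1057, 0.21]
tool_rot: [-0.302, -2.343, -0.13]
ft_force: [0.4, 0.3, -0.3]
opening: 0.0389
finger_force: 35.0
```

```bash
python3 g.py
python3 - <<'E'
from h import *
np.set_printoptions(precision=4,suppress=True)
s=robot.get_state();R=cv2.Rodrigues(np.array(s["tool_rot"]))[0]
G=np.array(s["ee_pos"])+.022*R[:,2];fs=[]
for n in("side","scene"):
    im=robot.get_image(n)
    v,u=np.mgrid[0:420,0:560];Rc=cv2.Rodrigues(np.array(im["rvec"],float))[0];t=np.array(im["tvec"],float).ravel()
    W=(np.stack([(u-im["K"][0,2])/im["K"][0,0],(v-im["K"][1,2])/im["K"][1,1],np.ones_like(u)],-1)*im["range_z"][...,None]-t)@Rc
    hsv=cv2.cvtColor(im["frame"],cv2.COLOR_RGB2HSV)
    m=(np.linalg.norm(W-G,axis=-1)<.085)&(hsv[...,0]<16)&(hsv[...,1]>70)&(hsv[...,2]>50)
    p=W[m]
    if len(p)>10: c=np.median(p,0);L=(p-G)@R;print(n,len(p),"tool-frame min/max",np.percentile(L,3,0),np.percentile(L,97,0),"z",p[:,2].min(),p[:,2].max(),"normal",(lambda k:k*np.sign(k[2]))(np.linalg.svd(p-p.mean(0),full_matrices=False)[2][2]))
    a,b=proj(im,G).astype(int);fs.append(cv2.resize(im["frame"][b-45:b+45,a-45:a+45],(390,390),interpolation=cv2.INTER_CUBIC))
    print([(k,round(d["p"],2),np.array(d["at"])) for k in("tile_label","tile_notch","tile") for d in robot.pinpoint(im,k)[:4] if d["at"][2]>.08])
cv2.imwrite("pics/g.png",np.hstack(fs)[:,:,::-1])
im=robot.get_image("scene");save(im,"end.png")
print([(k,np.array(robot.pinpoint(im,k)[0]["at"])) for k in("keeper_knob","blank","cup","bowl","mug","vase","spoon","pinch_pot","weight") if robot.pinpoint(im,k)])
E
```

```text
18.975 [ 0.5707 -0.1057  0.21  ] [ 0.2557  1.0987 -0.2929  1.035   0.0877  1.8014  1.3126] 0.03890126897623732 
 [[-0.686   0.2555 -0.6813]
 [ 0.1785  0.9668  0.1828]
 [ 0.7054  0.0038 -0.7088]]
[-0.003  0.005 -0.338]
[-0.004  0.004 -0.004]
[-0.004  0.004  0.218]
side 266 tool-frame min/max [-0.0307 -0.0346 -0.0667] [0.0723 0.0412 0.0084] z 0.16586930581756365 0.26798716650253857 normal [0.3813 0.3738 0.8455]
[('tile_label', 0.57, array([ 0.516 , -0.0933,  0.2359])), ('tile_notch', 0.43, array([ 0.5033, -0.1068,  0.2389])), ('tile', 0.52, array([ 0.5349, -0.0993,  0.2032]))]
scene 172 tool-frame min/max [-0.0254 -0.0167 -0.0748] [0.0719 0.0217 0.0069] z 0.16830221090513217 0.269184260798185 normal [-0.1953 -0.8534  0.4832]
[('tile_label', 0.64, array([ 0.5182, -0.0936,  0.2353])), ('tile_notch', 0.64, array([ 0.5019, -0.1023,  0.2363])), ('tile', 0.47, array([ 0.5403, -0.0952,  0.2026]))]
[('keeper_knob', array([0.6494, 0.0648, 0.0764])), ('blank', array([ 0.5008, -0.0817,  0.0005])), ('cup', array([ 0.7472, -0.0822,  0.0042])), ('bowl', array([ 0.7499, -0.3343,  0.0013])), ('mug', array([0.4136, 0.4297, 0.004 ])), ('vase', array([0.5413, 0.4778, 0.0001])), ('spoon', array([ 0.647 , -0.4418,  0.0031])), ('pinch_pot', array([ 0.4498,  0.0827, -0.0001])), ('weight', array([0.6519, 0.4353, 0.0003]))]
```

View pics/g.png

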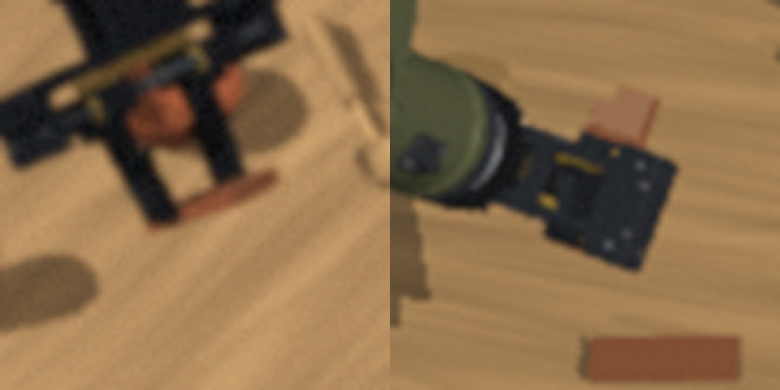

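View pics/end.png

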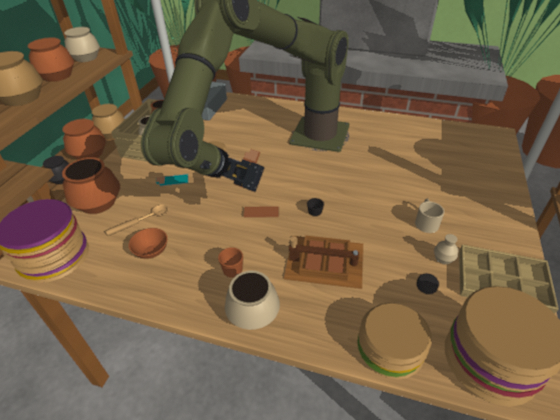

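The label and notch end is up at (645,105) in the right crop, and the tile origin is at z ≈ 0.203 with a slant of about 45°. The keeper is shut, and the blank and the pottery measure where they were. I'll hand in.

```bash
python3 -c "
from h import *
print(max(abs(np.array(robot.get_state()['joint_velocities']))));print(robot.hand_in())"
```

```text
0.0027454648957084544
the job is handed in; nothing more can be done
None
```

I swung the keeper bar shut past its catch, then picked up the notched tile, and handed the job in with it held still about 20 cm up at roughly 45°, label face up and label end higher. The blank tile and the pottery still measured in place.

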